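# Tuck the document case shut

### The arm

A 6-joint arm with a two-finger parallel gripper is mounted at the origin on the work surface. World frame = base frame: x ahead of the robot, y to its left, z up, the work surface at z = 0. Lengths are in mm, angles in rad, forces in N, time in s.
With the tool pointing down it reaches from about 300 to 875 mm from the base axis. Payload 4.2 kg.
Tool frame: the origin (TCP) lies midway between the tips of the shut fingers; the grasp point (between the pads) lies 19 mm behind it; y points along the fingers, z is the direction in which the jaws open and shut, and the axes are right-handed (so a half turn about y gives the same grasp; the last joint's range is limited). The gripper opens to 85 mm and grips with 20 to 120 N. Pads are 22 mm wide; open, the fingers measure 114 mm over their backs; the gripper's body (76 mm by 85 mm) begins 54 mm behind the grasp point. The pads swing forward as they close: fully open they stand 13 mm farther back than shut.
Start: joints at [-1.269, 0.32, 1.565, -0, 1.257, -0.02], TCP at [181.861, -545.498, 231.338] pointing down, gripper open.
Joint ranges: [-3.11, 3.11], [-0.84, 2.01], [0.21, 2.61], [-1.34, 4.49], [0.05, 2.63], [-2.56, 2.56]. Speed limits (rad/s): [2.57, 2.57, 3.14, 3.14, 3.14, 3.14].

### API

Orientations are given as a rotation vector (axis times angle).
In Python, from station import bot, vision, finder gives the robot as it stands.
- The arm moves only by the tool apply_moves, never from a script. Its argument "plan" is a list of rows, each an object of numbers: "hand": the finger opening in m, from 0 to 0.0854; "dx", "dy", "dz": the shift along the tool's x, y, z in m; "wx", "wy", "wz": the turn, a rotation vector about the tool's x, y, z in rad. In form: [{"hand": .., "dx": .., "dy": .., "dz": .., "wx": .., "wy": .., "wz": ..}, ...]. A call has 1 to 8 rows; each row is the pose to reach, as a shift and turn from the pose commanded when the call began, along the tool's axes at that moment; what a row does not reach only later rows make up. A row lasts 1/10 s, in which the tool goes at most 50 mm and 8.59 degrees, less where a joint would pass 70% of its speed; a pose out of reach is approached as far as the arm can. A call with a gripper value outside its range is refused whole. The fingers move at their own pace and stop on an object; "squeeze" is the grip in N (left out, the last holds). Time passes only in rows, so rows that repeat a pose let the fingers close. It gives the time, the measured TCP pose, the force and the opening at its end, in the units of the state.
- bot.get_obs(): the state, without advancing time (a new reading comes with each control period).
- vision.snapshot(name): name is "scene" or "side" or "wrist"; returns the picture (480x640x3 uint8, red, green, blue); there is no depth.
- vision.camera_info(name): a dict with "mtx" (3x3 intrinsics, pixels), "R" (3x3) and "t" (3): a world point X has camera coordinates R X + t. Camera axes: x right, y down, z forward; pixel columns grow to the right and rows downward; lengths in mm; the calibration is good to about 2 mm. A picture is of the moment at which its call begins: read the wrist's pose just before it. camera_info takes no time and is no camera call; for the wrist camera it gives the pose at the moment of the call.
- bot.hand_in(): hands the job in, once; it reports no verdict.
Trained networks look in the newest picture that a camera, given by its name, has taken for a name from the list of things; names that differ only in an ending like _2 or _b are one class to them, and where a whole thing is asked for, a point or a joint stands for the part that bears it (a point fixed in the world has none). Each returns a list of dicts, best first, with "confidence" (0 to 1); they miss things now and then, are a little off and sometimes report something else, mostly with a low value. They report only what shows in the picture. A call takes as long as a camera call. They do not tell look-alikes from the thing itself.
- finder.recognise(camera, query): "extent" ([left, top, width, height] in pixels, round what is visible of it).
- finder.regions_of(camera, query): "pixels" (480x640 bool, what is visible of it) and "extent" ([left, top, width, height] in pixels, round what is visible of it).
- finder.place_of(camera, query): "at" ([column, row] in pixels: a listed point, or the origin of a listed thing).
The state is a dict: "time_s": time; "joint_positions": joint angles; "joint_vel": joint speeds; "joint_torque": joint torques, N m; "eef_pos": TCP position; "tool_rot": TCP orientation; "ft_force": force on the tool from outside, world axes, zero at the start; "moment": the same for the moment, N m; "grip_width": finger opening in mm.
Only numpy, scipy, OpenCV 4.12 (cv2) and the standard library are available. Lean on these libraries where they do the work, as an engineer would, in place of code of your own. Each camera call takes 0.05 s, during which the arm holds its last target.

### The job

Close the document case lying on the desk: pushing with a fingertip, fold its red flap over onto the case and tuck the edge of the flap's tongue beneath the grey lip, so that the case stays shut with the flap flat when you let go. Nothing is to be picked up: keep the case down on the desk, about where it lies, and leave the mug, pen pot and note pad where they are.

Things in the scene. Friction and masses are not known exactly. Their poses are not given: they have to be found in the camera images.
- case: Dark blue stiff A4 document case full of paper, loose but heavy (1.2 to 2 kg), lying flat on the desk: 240 mm (its x) by 320 mm (its y) by 32 mm thick. Origin at the centre of its underside; z up; its x axis points from the flap's hinge towards the lip, across the case.
- hinge (a point): Middle of the flap's hinge line, fixed on the case at case frame (-112, 0, 34.5) mm, 8 mm in from the long edge that is nearer the robot. The hinge line runs along the case's y. Axes as the case's.
- flap (a joint): Angle of the red flap about its hinge, rad: 0 = flat on the case, pointing along case +x; 1.57 = upright; more = leaning back, away from the lip (stop at 2.3). The hinge is stiff and springy: let go, the flap stays where it is between about 0.6 and 2.0; left lower it rises back to about 0.3 or more unless the tongue is tucked. 1 to 3 N at the crease folds it down.
- tongue (a joint): Bend of the crease between flap and tongue, rad: 0 = in line with the flap, positive = folded inwards, at most 1.7. It stays as left; about 0.4 N square to the tongue near its edge bends it (near the crease the flap yields first). Nearly straight, the tongue comes down on top of the lip; bent 1.0 to 1.5 first, its edge meets the case short of the lip and slides under as the crease is pressed flat.
- crease (a point): Middle of the crease line at the end of the flap panel, which is 90 mm from hinge to crease, 300 mm wide (240 mm near the crease) and 2.5 mm thick; x along the flap away from the hinge.
- tongue_edge (a point): Middle of the free edge of the red tongue, 60 mm beyond the crease. The tongue is 110 mm wide (along y), 2.5 mm thick; x along the tongue away from the crease.
- lip (a point): Middle of the underside of the lip's near edge, fixed on the case at case frame (27, 0, 39.5) mm. The lip is a grey strap 150 mm long (case y), 22 mm wide (towards case +x), 4 mm thick, on a foot at each end (63 mm and more from the middle); the gap between it and the case's top face is 7.5 mm. With the flap flat the tongue's edge reaches 11 mm under it.
- mug: White mug, 80 mm across, 88 mm high, handle to its +y. Leave alone. Origin at the centre of its underside.
- pen_pot: Beige pot with pens, 80 mm across, 100 mm high (pens to 165 mm). Leave alone. Origin at the centre of its underside.
- note_pad: Yellow block of notes, 50 x 50 x 13 mm, lying on the case beside the lip. Leave it there. Origin at the centre of its underside.
There are look-alikes about, which are no part of the job. What is meant by the note_pad is not blue or brown, and is the smaller of those in its own colour.

How it is judged (in metres and radians):
At the end, for the whole second after the job is handed in: Flap flat on the case (within 0.12 rad, tongue within 0.3 rad of straight), the tongue's edge at least 5 mm under the lip, staying so by itself; case flat, still and within 50 mm of its start; mug and pen pot within 20 mm of theirs; note pad on the case, within 50 mm of its start (value of joint flap below 0.12 rad and value of joint tongue below 0.3 rad and x of tongue_edge in the frame of case above 0.032 m and z of tongue_edge in the frame of case below 0.0405 m and angle between case's own z axis and vertical below 0.03 rad and linear speed of case below 0.01 m/s and velocity of joint tongue below 0.1 rad/s and distance of each of case, note_pad from where it was at the start of the episode below 0.05 m and distance of each of mug, pen_pot from where it was at the start of the episode below 0.02 m and z of note_pad in the frame of case above 0.028 m); the robot touches nothing.
It fails at once if the case is lifted or tipped off the desk (height (world z) of case above 0.01 m or angle between case's own z axis and vertical above 0.08 rad).
It fails at once if the case is shoved more than 50 mm (distance of case from where it was at the start of the episode above 0.05 m).
It fails at once if mug or pen pot is moved more than 20 mm or tipped over (distance of any of mug, pen_pot from where it was at the start of the episode above 0.02 m or angle between any of mug, pen_pot's own z axis and vertical above 0.4 rad).
It fails at once if the note pad is picked up, pushed off the case or moved more than 50 mm (z of note_pad in the frame of case above 0.045 m or z of note_pad in the frame of case below 0.028 m or distance of note_pad from where it was at the start of the episode above 0.05 m).
It also fails if it takes over 45 s, if anything falls off the work surface, if the arm or the gripper's body presses on something with over 40 N, if the wrist force passes 120 N, or if a joint passes its speed limit or range.

## Working session

There is one attempt and no reset: what is moved stays moved. The work goes in short steps, Python scripts to look and compute and a tool call to move; the robot and the scene stay as the last step left them, time stands still between calls to the robot, and variables do not carry over. Pictures are saved under pics/ and viewed, and the job is handed in when it is done.

Besides the shell and the picture viewer there is one more tool, called after "Emit:" by a JSON object that holds its "api" and its "payload", one argument or row to a line. apply_moves: Moves the arm, as the interface text tells. Its arguments: {"type":"object","properties":{"plan":{"type":"array"},"squeeze":{"type":"number"}},"required":["plan"]}

```bash
ls; mkdir -p pics; cat > h.py <<'E'
import numpy as np, cv2
from station import bot, vision, finder
def snap(c,n):
    im=vision.snapshot(c); cv2.imwrite(f'pics/{n}.png',im[:,:,::-1]); return im
E
python3 - <<'E'
from h import *
o=bot.get_obs()
for k,v in o.items(): print(k,np.round(v,3))
for c in ['scene','side','wrist']:
    snap(c,c+'0'); i=vision.camera_info(c); print(c,np.round(i['mtx'],1).tolist(),np.round(i['R'],3).tolist(),np.round(i['t'],1))
E
```

```text
pics
time_s 0.0
joint_positions [-1.269  0.32   1.566 -0.     1.257 -0.02 ]
joint_vel [-0.001 -0.    -0.001  0.001  0.    -0.   ]
joint_torque [ 1.0000e-03 -4.1552e+01 -2.3416e+01 -0.0000e+00  8.0000e-03 -0.0000e+00]
eef_pos [ 181.714 -545.024  230.473]
tool_rot [-0.333  2.049 -2.046]
ft_force [ 0.187 -0.025  0.207]
moment [ 0.021  0.013 -0.005]
grip_width 85.364
scene [[584.7, 0.0, 313.9], [0.0, 584.7, 243.3], [0.0, 0.0, 1.0]] [[-0.621, 0.784, -0.005], [0.629, 0.495, -0.6], [-0.467, -0.376, -0.8]] [ 317.  -328.5 1607.4]
side [[613.5, 0.0, 327.4], [0.0, 613.5, 233.9], [0.0, 0.0, 1.0]] [[-0.931, -0.365, 0.007], [-0.252, 0.63, -0.735], [0.264, -0.686, -0.678]] [ 545.4  157.3 1064. ]
wrist [[429.2, 0.0, 325.4], [0.0, 429.2, 244.7], [0.0, 0.0, 1.0]] [[0.317, -0.949, -0.001], [-0.904, -0.302, 0.301], [-0.286, -0.094, -0.954]] [-576.   -39.1  380.2]
```

View pics/scene0.png

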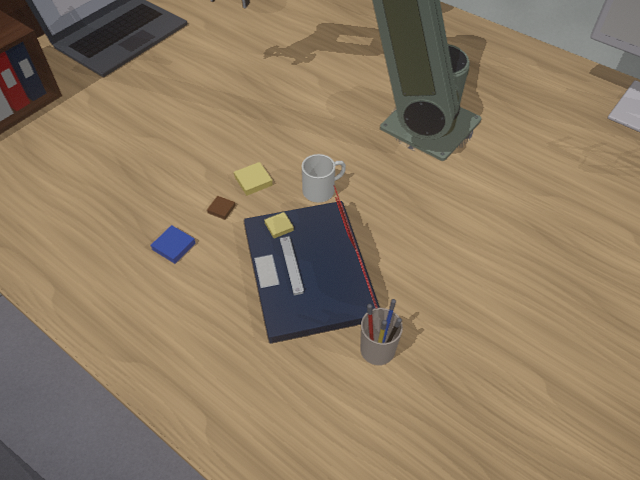

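View pics/side0.png

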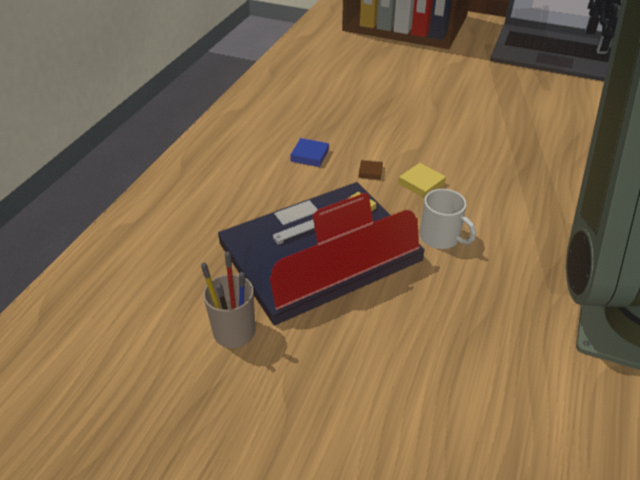

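View pics/wrist0.png

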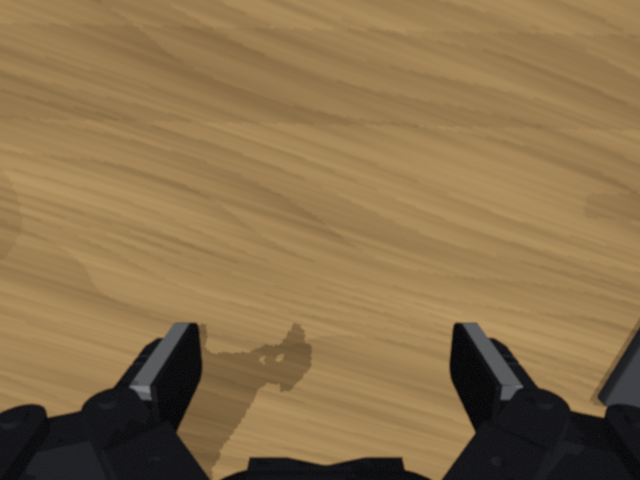

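```bash
cat >> h.py <<'E'
def ray(c,uv):
    i=vision.camera_info(c); R=np.array(i['R']);t=np.array(i['t']);K=np.array(i['mtx'])
    d=R.T@np.linalg.solve(K,[uv[0],uv[1],1.]); C=-R.T@t; return C,d
def onz(c,uv,z):
    C,d=ray(c,uv); return C+d*(z-C[2])/d[2]
def tri(obs):
    A=np.zeros((3,3));b=np.zeros(3)
    for c,uv in obs:
        C,d=ray(c,uv);d=d/np.linalg.norm(d);P=np.eye(3)-np.outer(d,d);A+=P;b+=P@C
    return np.linalg.solve(A,b)
def proj(c,X):
    i=vision.camera_info(c); p=(np.array(i['R'])@np.array(X).T).T+np.array(i['t']); p=p@np.array(i['mtx']).T
    return p[...,:2]/p[...,2:]
E
python3 - <<'E'
from h import *
Z=dict(case=0,hinge=34.5,lip=39.5,mug=0,pen_pot=0,note_pad=32)
for q in ['case','hinge','lip','crease','tongue_edge','mug','pen_pot','note_pad']:
    pts=[]
    for c in ['scene','side']:
        for r in finder.place_of(c,q)[:3]:
            print(q,c,np.round(r['at'],1),round(r['confidence'],2),np.round(onz(c,r['at'],Z[q]),1) if q in Z else '')
            if len(pts)==0 or pts[-1][0]!=c: pts.append((c,r['at']))
    if len(pts)==2: print('   tri',np.round(tri(pts),1))
print(bot.get_obs()['time_s'])
E
```

```text
case scene [310.2 268.8] 0.73 [579.1  43.8   0. ]
case scene [316.3 189.4] 0.36 [381.6 -94.3   0. ]
case side [318.9 252.6] 0.68 [586.8  43.1   0. ]
   tri [583.8  48.2   7.1]
hinge scene [359.6 249.1] 0.63 [487.1 112.5  34.5]
hinge side [351.7 276.2] 0.84 [496.5 109.7  34.5]
   tri [493.6 116.8  43.7]
lip scene [297.  263.1] 0.63 [606.   28.8  39.5]
lip side [313.8 229. ] 0.69 [605.   23.9  39.5]
   tri [605.   27.2  40.3]
crease scene [348.9 230.3] 0.57 
crease scene [299.6 266.7] 0.41 
crease side [345.  230.3] 0.77 
   tri [517.5  99.2 126.8]
tongue_edge scene [338.1 210.4] 0.68 
tongue_edge side [342.2 199. ] 0.71 
tongue_edge side [345.9 233. ] 0.7 
   tri [528.7  78.8 181. ]
mug scene [315.3 190.8] 0.77 [386.8 -93.4   0. ]
mug side [438.4 237.8] 0.86 [381.5 -84.4   0. ]
   tri [382.1 -96.6  -8.9]
pen_pot scene [380.3 347.6] 0.95 [643.2 279.4   0. ]
pen_pot side [234.4 330.9] 0.94 [649.2 273.7   0. ]
   tri [646.  280.    7.5]
note_pad scene [280.6 228.8] 0.97 [551.  -65.6  32. ]
note_pad scene [254.3 185.6] 0.95 [ 488.1 -203.3   32. ]
note_pad scene [223.4 205.3] 0.78 [ 580.8 -218.9   32. ]
note_pad side [420.1 182.8] 0.78 [ 454.4 -202.3   32. ]
note_pad side [372.  174.3] 0.78 [ 558.5 -192.4   32. ]
note_pad side [308.7 154.9] 0.74 [ 712.6 -207.5   32. ]
   tri [ 483.5 -135.2   14.5]
0.95
```

```bash
python3 - <<'E'
from h import *
im=cv2.imread('pics/scene0.png'); cv2.imwrite('pics/sc.png',cv2.resize(im[180:370,220:420],None,fx=3,fy=3,interpolation=cv2.INTER_CUBIC))
im=cv2.imread('pics/side0.png'); cv2.imwrite('pics/sd.png',cv2.resize(im[170:330,200:470],None,fx=2.9,fy=2.9,interpolation=cv2.INTER_CUBIC))
E
```

```text
(no output)
```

View pics/sc.png

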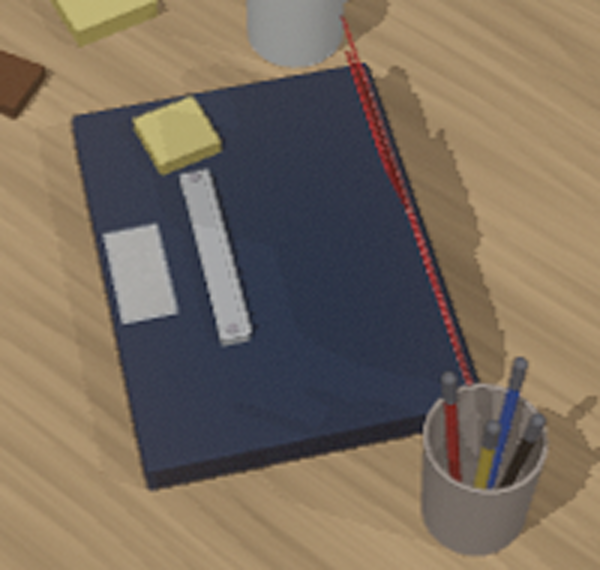

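View pics/sd.png

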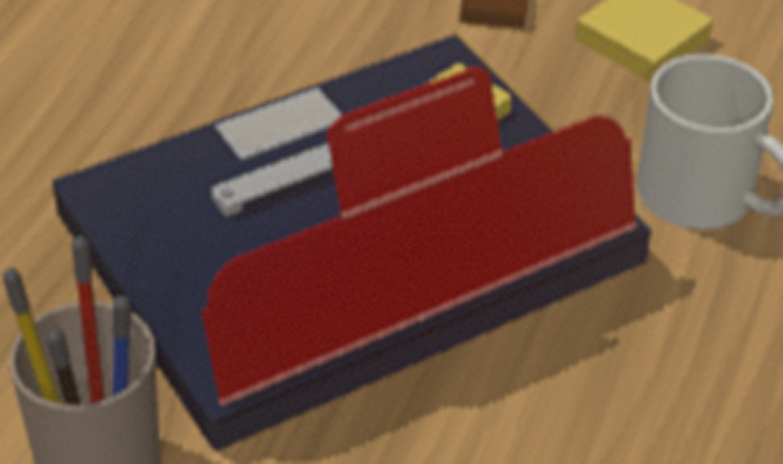

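```bash
python3 - <<'E'
from h import *
from scipy.optimize import least_squares
P=lambda p,L:np.array([p[0]+np.cos(p[2])*L[0]-np.sin(p[2])*L[1],p[1]+np.sin(p[2])*L[0]+np.cos(p[2])*L[1],L[2]])
ob=[('scene',(120,-160,32),(244.3,219)),('scene',(-120,-160,32),(342,202.3)),('scene',(120,160,32),(269.3,337.7)),
('side',(120,160,32),(219,233.8)),('side',(120,-160,32),(357.6,183.1)),('side',(-120,-160,32),(423.4,250)),('side',(-120,160,32),(274.1,314.8)),
('scene',(27,0,39.5),(297,263.1)),('side',(27,0,39.5),(313.8,229))]
f=lambda p:np.concatenate([proj(c,P(p,L))-uv for c,L,uv in ob])
s=least_squares(f,[580,45,-.64],x_scale=[10,10,.1]);print(np.round(s.x,4));print(np.round(s.fun.reshape(-1,2),1))
p=s.x; print('yawdeg',np.degrees(p[2])); np.save('case.npy',p)
c,sn=np.cos(p[2]),np.sin(p[2]);Rm=np.array([[c,sn],[-sn,c]])
for n,w in dict(crease=(517.5,99.2,126.8),tedge=(528.7,78.8,181),mug=(384,-90,0),pot=(646,277,0)).items():
    print(n,np.round(Rm@(np.array(w[:2])-p[:2]),1),w[2])
for c in('scene','side'):
    # flap angle fit
    pass
h=P(p,(-112,0,34.5));print('hinge',h)
def pts(a,b):
    l=np.array([-112+90*np.cos(a),0,34.5+90*np.sin(a)]); e=l+60*np.array([np.cos(a-b),0,np.sin(a-b)]); return P(p,l),P(p,e)
# image pts: side crease line ends y=+-55?? and tongue edge
o2=[('scene',0,(348.9,230.3)),('side',0,(345,230.3)),('scene',1,(338.1,210.4)),('side',1,(342.2,199))]
g=lambda q:np.concatenate([proj(c,pts(*q)[k])-uv for c,k,uv in o2])
s=least_squares(g,[1.5,.1]);print(s.x,np.round(s.fun,1)); print(pts(*s.x))
E
```

```text
[584.2953  44.4735  -0.6657]
[[-1.  -1.2]
 [ 0.3 -2.9]
 [-0.3 -0.9]
 [-2.3 -0.9]
 [-0.6 -1.3]
 [ 2.2  0.1]
 [-1.3  1.9]
 [-0.2 -0.4]
 [-1.   1.2]]
yawdeg -38.143557541519506
crease [-86.3   1.8] 126.8
tedge [-64.9  -7.3] 181
mug [ -74.5 -229.5] 0
pot [-95.1 221. ] 0
hinge [496.21109525 113.64845944  34.5       ]
[1.27049135 0.00746226] [-1.2  0.1 -0.5  3.2  2.2  4.2 -2.5  3. ]
(array([517.14920292,  97.20516659, 120.47216856]), array([531.44391926,  85.97911833, 177.65290767]))
```

```bash
cat >> h.py <<'E'
from scipy.spatial.transform import Rotation as Ro
p=np.load('case.npy'); cx=np.array([np.cos(p[2]),np.sin(p[2]),0]); cy=np.array([-np.sin(p[2]),np.cos(p[2]),0]); ez=np.array([0,0,1.])
def C2W(l): return np.array([p[0],p[1],0])+cx*l[0]+cy*l[1]+ez*l[2]
def W2C(w): d=np.array(w)-[p[0],p[1],0]; return np.array([d@cx,d@cy,d[2]])
def Rt(s): # tool x = s*case x, y down, z=x×y
    x=s*cx;y=-ez; return Ro.from_matrix(np.c_[x,y,np.cross(x,y)])
def delta(pt,Rg,o=None):
    o=o or bot.get_obs(); R0=Ro.from_rotvec(o['tool_rot']); d=R0.inv().apply(np.array(pt)-o['eef_pos'])/1000; w=(R0.inv()*Rg).as_rotvec(); return d,w
def st():
    o=bot.get_obs(); print('t',o['time_s'],'case-frame tcp',np.round(W2C(o['eef_pos']),1),'F case',np.round([o['ft_force']@cx,o['ft_force']@cy,o['ft_force'][2]],2),'w',np.round(o['grip_width'],1)); return o
E
python3 - <<'E'
from h import *
o=st(); R=Ro.from_rotvec(o['tool_rot']); print(np.round(R.as_matrix(),3))
i=vision.camera_info('wrist'); C=-np.array(i['R']).T@i['t']; print('cam in tool',R.inv().apply(C-o['eef_pos']), 'cam dirs in tool',np.round(R.inv().apply(np.array(i['R'])),2))
for s in (1,-1):
    print(s,*[np.round(v,3) for v in delta(C2W((-115,0,166)),Rt(s))])
    print(np.round(C2W((-115,0,166))))
E
```

```text
t 0.95 case-frame tcp [  47.9 -712.6  231.4] F case [-0.36 -0.12 -1.11] w 85.5
[[-0.949  0.     0.316]
 [-0.316 -0.    -0.949]
 [ 0.    -1.     0.   ]]
cam in tool [ -77.47460415 -143.08611925    1.47306779] cam dirs in tool [[-0.   -0.    1.  ]
 [ 0.95 -0.3   0.  ]
 [ 0.3   0.95  0.  ]]
1 [-0.505  0.065 -0.528] [-0.    -2.154  0.   ]
[494. 116. 166.]
-1 [-0.505  0.065 -0.528] [-0.     0.988 -0.   ]
[494. 116. 166.]
```

Emit:
{"api": "apply_moves", "payload": {
  "plan": [
    {"hand": 0,"dx": -0.034,"dy": 0,"dz": -0.035,"wy": -0.14},
    {"hand": 0,"dx": -0.067,"dy": 0,"dz": -0.07,"wy": -0.28},
    {"hand": 0,"dx": -0.101,"dy": 0,"dz": -0.106,"wy": -0.42},
    {"hand": 0,"dx": -0.135,"dy": 0,"dz": -0.141,"wy": -0.56},
    {"hand": 0,"dx": -0.168,"dy": 0,"dz": -0.176,"wy": -0.7},
    {"hand": 0,"dx": -0.202,"dy": 0,"dz": -0.211,"wy": -0.84},
    {"hand": 0,"dx": -0.236,"dy": 0,"dz": -0.246,"wy": -0.98},
    {"hand": 0,"dx": -0.27,"dy": 0,"dz": -0.28,"wy": -1.12}
  ]
}}

```text
invalid input at $.plan[0]: expected keys hand, dx, dy, dz, wx, wy, wz
```

```bash
python3 - <<'E'
from h import *
o=st(); print(np.round(o['joint_positions'],2)); print(*[np.round(v,3) for v in delta(C2W((-125,0,215)),Rt(1))])
E
```

```text
t 0.95 case-frame tcp [  47.9 -712.6  231.4] F case [-0.36 -0.12 -1.11] w 85.5
[-1.27  0.32  1.56 -0.    1.26 -0.02]
[-0.5    0.016 -0.537] [-0.    -2.154  0.   ]
```

Emit:
{"api": "apply_moves", "payload": {
  "plan": [
    {"hand": 0,"dx": -0.034,"dy": 0,"dz": -0.035,"wx": 0,"wy": -0.14,"wz": 0},
    {"hand": 0,"dx": -0.067,"dy": 0,"dz": -0.07,"wx": 0,"wy": -0.28,"wz": 0},
    {"hand": 0,"dx": -0.101,"dy": 0,"dz": -0.106,"wx": 0,"wy": -0.42,"wz": 0},
    {"hand": 0,"dx": -0.135,"dy": 0,"dz": -0.141,"wx": 0,"wy": -0.56,"wz": 0},
    {"hand": 0,"dx": -0.168,"dy": 0,"dz": -0.176,"wx": 0,"wy": -0.7,"wz": 0},
    {"hand": 0,"dx": -0.202,"dy": 0,"dz": -0.211,"wx": 0,"wy": -0.84,"wz": 0},
    {"hand": 0,"dx": -0.236,"dy": 0,"dz": -0.246,"wx": 0,"wy": -0.98,"wz": 0},
    {"hand": 0,"dx": -0.27,"dy": 0,"dz": -0.28,"wx": 0,"wy": -1.12,"wz": 0}
  ]
}}

```text
time_s: 1.75
eef_pos: [349.9, -192.7, 231.6]
tool_rot: [-1.148, 1.299, -1.301]
ft_force: [0.4, -0.9, 0.0]
grip_width: -0.1
```

```bash
python3 - <<'E'
from h import *
o=st(); print(np.round(o['joint_positions'],2)); print(*[np.round(v,3) for v in delta(C2W((-125,0,215)),Rt(1))])
E
```

```text
t 1.75 case-frame tcp [ -37.9 -331.3  231.6] F case [ 0.85 -0.47  0.01] w -0.1
[-0.53  0.04  1.92  0.    1.18 -0.41]
[-0.329  0.017  0.096] [-1.000e-03 -1.029e+00  1.000e-03]
```

Emit:
{"api": "apply_moves", "payload": {
  "plan": [
    {"hand": 0,"dx": -0.045,"dy": 0,"dz": 0.012,"wx": 0,"wy": -0.14,"wz": 0},
    {"hand": 0,"dx": -0.09,"dy": 0,"dz": 0.025,"wx": 0,"wy": -0.28,"wz": 0},
    {"hand": 0,"dx": -0.135,"dy": 0,"dz": 0.038,"wx": 0,"wy": -0.42,"wz": 0},
    {"hand": 0,"dx": -0.18,"dy": 0,"dz": 0.052,"wx": 0,"wy": -0.56,"wz": 0},
    {"hand": 0,"dx": -0.225,"dy": 0,"dz": 0.065,"wx": 0,"wy": -0.7,"wz": 0},
    {"hand": 0,"dx": -0.27,"dy": 0,"dz": 0.078,"wx": 0,"wy": -0.84,"wz": 0},
    {"hand": 0,"dx": -0.315,"dy": 0.0,"dz": 0.092,"wx": 0,"wy": -0.98,"wz": 0},
    {"hand": 0,"dx": -0.329,"dy": 0.0,"dz": 0.096,"wx": 0,"wy": -1.03,"wz": 0}
  ]
}}

```text
time_s: 2.55
eef_pos: [488.5, 123.1, 231.2]
tool_rot: [-1.506, 0.518, -0.519]
ft_force: [-0.5, -0.4, -0.1]
grip_width: -0.1
```

```bash
python3 - <<'E'
from h import *
o=st(); print(np.round(o['joint_positions'],2)); print(*[np.round(v,3) for v in delta(C2W((-115,0,166)),Rt(1))])
snap('side','side1'); snap('wrist','wrist1'); cv2.imwrite('pics/both1.png',np.hstack([cv2.resize(cv2.imread(f'pics/{n}1.png'),(400,300)) for n in('side','wrist')]))
E
```

```text
t 2.55 case-frame tcp [-123.9    2.6  231.2] F case [-0.18 -0.64 -0.06] w -0.1
[ 0.22  0.21  1.72  0.    1.21 -0.68]
[ 0.009  0.065 -0.003] [-0.002  0.003  0.   ]
```

View pics/both1.png

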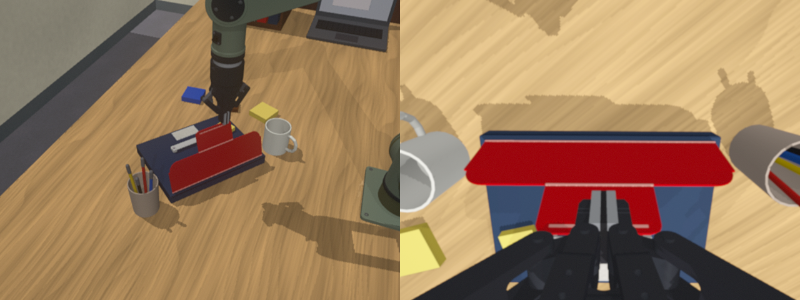

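Emit:
{"api": "apply_moves", "payload": {
  "plan": [
    {"hand": 0,"dx": 0.005,"dy": 0.035,"dz": -0.002,"wx": 0,"wy": 0,"wz": 0},
    {"hand": 0,"dx": 0.005,"dy": 0.063,"dz": -0.002,"wx": 0,"wy": 0,"wz": 0},
    {"hand": 0,"dx": 0.005,"dy": 0.063,"dz": -0.002,"wx": 0,"wy": 0,"wz": 0},
    {"hand": 0,"dx": 0.005,"dy": 0.063,"dz": -0.002,"wx": 0,"wy": 0,"wz": 0}
  ]
}}

```text
time_s: 3.05
eef_pos: [489.4, 113.6, 168.8]
tool_rot: [-1.507, 0.526, -0.526]
ft_force: [0.5, 0.1, -0.1]
grip_width: -0.3
```

```bash
python3 - <<'E'
from h import *
o=st(); print(*[np.round(v,3) for v in delta(C2W((-83,0,168.7)),Rt(1))])
snap('side','side2'); snap('wrist','wrist2'); a=cv2.imread('pics/side2.png')[100:340,180:500]
cv2.imwrite('pics/both2.png',np.hstack([cv2.resize(a,(400,300)),cv2.resize(cv2.imread('pics/wrist2.png'),(400,300))]))
E
```

```text
t 3.05 case-frame tcp [-117.3   -4.3  168.8] F case [ 0.39  0.37 -0.09] w -0.3
[0.034 0.    0.004] [ 0.001 -0.006  0.   ]
```

View pics/both2.png

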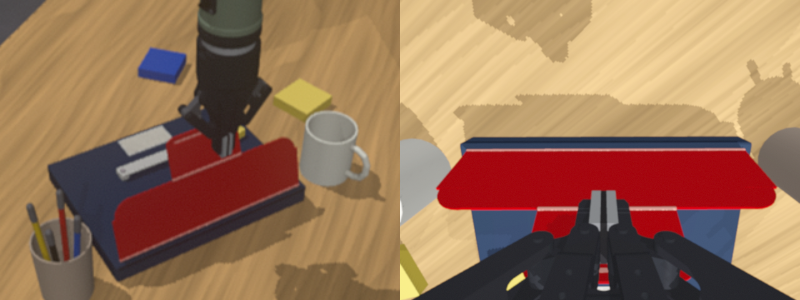

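Emit:
{"api": "apply_moves", "payload": {
  "plan": [
    {"hand": 0,"dx": 0.02,"dy": 0.0,"dz": 0.004,"wx": 0,"wy": 0,"wz": 0},
    {"hand": 0,"dx": 0.034,"dy": 0.0,"dz": 0.004,"wx": 0,"wy": 0,"wz": 0},
    {"hand": 0,"dx": 0.042,"dy": 0.003,"dz": 0.004,"wx": 0,"wy": 0,"wz": 0},
    {"hand": 0,"dx": 0.051,"dy": 0.008,"dz": 0.004,"wx": 0,"wy": 0,"wz": 0},
    {"hand": 0,"dx": 0.058,"dy": 0.015,"dz": 0.004,"wx": 0,"wy": 0,"wz": 0},
    {"hand": 0,"dx": 0.064,"dy": 0.023,"dz": 0.004,"wx": 0,"wy": 0,"wz": 0},
    {"hand": 0,"dx": 0.064,"dy": 0.023,"dz": 0.004,"wx": 0,"wy": 0,"wz": 0}
  ]
}}

```text
time_s: 3.85
eef_pos: [541.8, 77.6, 143.6]
tool_rot: [-1.508, 0.527, -0.523]
ft_force: [-0.1, 0.0, 0.6]
grip_width: -0.1
```

```bash
cat >> h.py <<'E'
def look(n,crop=(slice(100,340),slice(180,500)),cam2='wrist'):
    o=st(); snap('side',f'side{n}'); snap(cam2,f'{cam2}{n}'); a=cv2.imread(f'pics/side{n}.png')[crop]
    cv2.imwrite(f'pics/both{n}.png',np.hstack([cv2.resize(a,(400,300)),cv2.resize(cv2.imread(f'pics/{cam2}{n}.png'),(400,300))]))
E
python3 - <<'E'
from h import *
look(3)
E
```

```text
t 3.85 case-frame tcp [-53.9  -0.2 143.6] F case [-0.13 -0.06  0.58] w -0.1
```

View pics/both3.png

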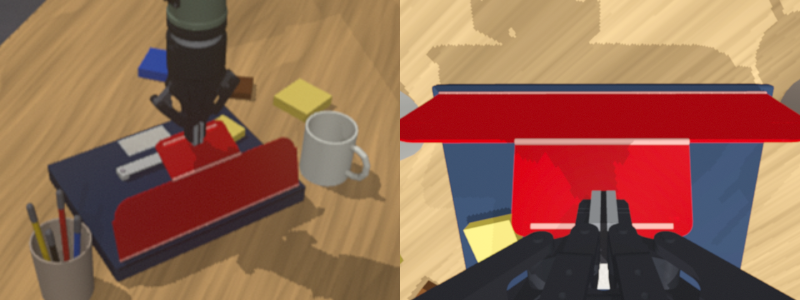

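Emit:
{"api": "apply_moves", "payload": {
  "plan": [
    {"hand": 0,"dx": 0.005,"dy": 0.007,"dz": 0,"wx": 0,"wy": 0,"wz": 0},
    {"hand": 0,"dx": 0.007,"dy": 0.014,"dz": 0,"wx": 0,"wy": 0,"wz": 0},
    {"hand": 0,"dx": 0.007,"dy": 0.021,"dz": 0,"wx": 0,"wy": 0,"wz": 0},
    {"hand": 0,"dx": 0.007,"dy": 0.024,"dz": 0,"wx": 0,"wy": 0,"wz": 0},
    {"hand": 0,"dx": 0.007,"dy": 0.024,"dz": 0,"wx": 0,"wy": 0,"wz": 0}
  ]
}}

```text
time_s: 4.45
eef_pos: [547.3, 73.8, 120.6]
tool_rot: [-1.507, 0.525, -0.523]
ft_force: [0.0, 0.6, 0.1]
grip_width: 0.3
```

```bash
python3 - <<'E'
from h import *
look(4)
pts={}
for q in ['crease','tongue_edge','hinge']:
  for c in ['side','wrist']:
    for r in finder.place_of(c,q)[:2]: print(q,c,np.round(r['at'],1),round(r['confidence'],2)); pts.setdefault((q,c),r['at'])
  if (q,'side') in pts and (q,'wrist') in pts: print('  ',np.round(W2C(tri([(c,pts[q,c]) for c in ('side','wrist')])),1))
E
```

```text
t 4.45 case-frame tcp [-47.2   0.2 120.6] F case [-0.34  0.47  0.12] w 0.3
crease side [346.2 232.3] 0.56
crease wrist [317.8 225.2] 0.76
   [-84.9  -2.9 121.9]
tongue_edge side [330.3 213.4] 0.68
tongue_edge side [233.7 333. ] 0.43
hinge side [349.6 275.5] 0.87
```

View pics/both4.png

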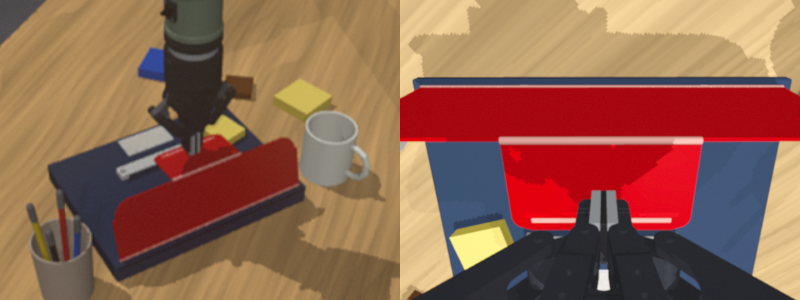

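Emit:
{"api": "apply_moves", "payload": {
  "plan": [
    {"hand": 0,"dx": 0.0,"dy": -0.03,"dz": 0,"wx": 0,"wy": 0,"wz": 0},
    {"hand": 0,"dx": -0.035,"dy": -0.03,"dz": 0,"wx": 0,"wy": 0,"wz": 0},
    {"hand": 0,"dx": -0.075,"dy": -0.03,"dz": 0,"wx": 0,"wy": 0,"wz": 0},
    {"hand": 0,"dx": -0.078,"dy": -0.02,"dz": 0,"wx": 0,"wy": 0,"wz": 0},
    {"hand": 0,"dx": -0.078,"dy": 0.008,"dz": 0,"wx": 0,"wy": 0,"wz": 0},
    {"hand": 0,"dx": -0.078,"dy": 0.008,"dz": 0,"wx": 0,"wy": 0,"wz": 0},
    {"hand": 0,"dx": -0.078,"dy": 0.008,"dz": 0,"wx": 0,"wy": 0,"wz": 0}
  ]
}}

```text
time_s: 5.55
eef_pos: [486.9, 122.0, 113.2]
tool_rot: [-1.507, 0.525, -0.524]
ft_force: [1.1, -0.9, 0.1]
grip_width: 0.0
```

```bash
python3 - <<'E'
from h import *
look(5,crop=(slice(150,330),slice(200,440)),cam2='scene')
pts={}
for q in ['crease','tongue_edge']:
  for c in ['side','scene']:
    for r in finder.place_of(c,q)[:2]: print(q,c,np.round(r['at'],1),round(r['confidence'],2)); pts.setdefault((q,c),r['at'])
  if (q,'side') in pts and (q,'scene') in pts: print('  ',np.round(W2C(tri([(c,pts[q,c]) for c in ('side','scene')])),1))
a=cv2.imread('pics/scene5.png')[180:360,220:460];b=cv2.imread('pics/side5.png')[150:330,200:440]
cv2.imwrite('pics/both5.png',np.hstack([cv2.resize(x,(400,300),interpolation=2) for x in(b,a)]))
E
```

```text
t 5.55 case-frame tcp [-124.5    0.8  113.2] F case [ 1.38 -0.03  0.07] w 0.0
crease side [345.4 231.5] 0.9
crease scene [344.  229.4] 0.76
   [-79.   -6.  117.8]
tongue_edge side [329.8 214.5] 0.72
tongue_edge scene [320.8 235.9] 0.75
   [-27.4  -3.8 116.9]
```

View pics/both5.png

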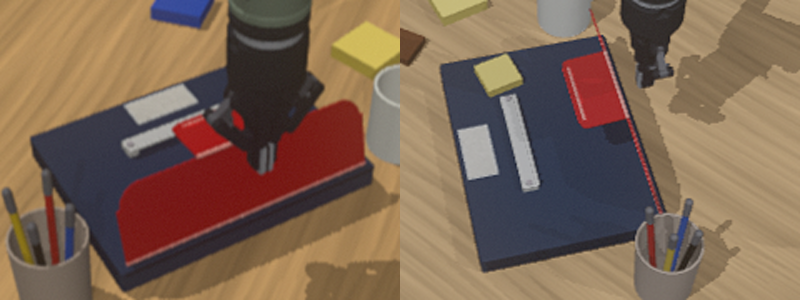

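Emit:
{"api": "apply_moves", "payload": {
  "plan": [
    {"hand": 0,"dx": 0.015,"dy": 0.001,"dz": 0,"wx": 0,"wy": 0,"wz": 0},
    {"hand": 0,"dx": 0.024,"dy": 0.002,"dz": 0,"wx": 0,"wy": 0,"wz": 0},
    {"hand": 0,"dx": 0.036,"dy": 0.0065,"dz": 0,"wx": 0,"wy": 0,"wz": 0},
    {"hand": 0,"dx": 0.043,"dy": 0.0105,"dz": 0,"wx": 0,"wy": 0,"wz": 0},
    {"hand": 0,"dx": 0.05,"dy": 0.015,"dz": 0,"wx": 0,"wy": 0,"wz": 0},
    {"hand": 0,"dx": 0.061,"dy": 0.0255,"dz": 0,"wx": 0,"wy": 0,"wz": 0},
    {"hand": 0,"dx": 0.0685,"dy": 0.035,"dz": 0,"wx": 0,"wy": 0,"wz": 0},
    {"hand": 0,"dx": 0.0685,"dy": 0.035,"dz": 0,"wx": 0,"wy": 0,"wz": 0}
  ]
}}

```text
time_s: 6.65
eef_pos: [540.3, 78.9, 76.4]
tool_rot: [-1.508, 0.527, -0.523]
ft_force: [-0.6, 0.0, -0.2]
grip_width: -0.0
```

```bash
cat >> h.py <<'E'
def look2(n):
    o=st(); snap('side',f'side{n}'); snap('scene',f'scene{n}')
    a=cv2.imread(f'pics/scene{n}.png')[180:360,220:460];b=cv2.imread(f'pics/side{n}.png')[150:330,200:440]
    cv2.imwrite(f'pics/both{n}.png',np.hstack([cv2.resize(x,(400,300),interpolation=2) for x in(b,a)]))
    pts={}
    for q in ['crease','tongue_edge','lip']:
      for c in ['side','scene']:
        for r in finder.place_of(c,q)[:1]: pts.setdefault((q,c),r['at'])
      if (q,'side') in pts and (q,'scene') in pts: print(q,np.round(W2C(tri([(c,pts[q,c]) for c in ('side','scene')])),1))
E
python3 - <<'E'
from h import *
look2(6)
E
```

```text
t 6.65 case-frame tcp [-55.9  -0.1  76.4] F case [-0.46 -0.35 -0.17] w -0.0
tongue_edge [-28.7 127.   37.1]
lip [29.   3.5 43. ]
```

View pics/both6.png

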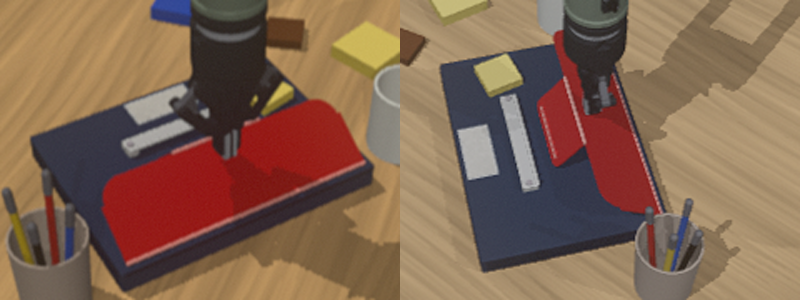

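Emit:
{"api": "apply_moves", "payload": {
  "plan": [
    {"hand": 0,"dx": 0.003,"dy": 0.004,"dz": 0,"wx": 0,"wy": 0,"wz": 0},
    {"hand": 0,"dx": 0.006,"dy": 0.009,"dz": 0,"wx": 0,"wy": 0,"wz": 0},
    {"hand": 0,"dx": 0.008,"dy": 0.013,"dz": 0,"wx": 0,"wy": 0,"wz": 0},
    {"hand": 0,"dx": 0.009,"dy": 0.0165,"dz": 0,"wx": 0,"wy": 0,"wz": 0},
    {"hand": 0,"dx": 0.01,"dy": 0.02,"dz": 0,"wx": 0,"wy": 0,"wz": 0},
    {"hand": 0,"dx": 0.011,"dy": 0.024,"dz": 0,"wx": 0,"wy": 0,"wz": 0},
    {"hand": 0,"dx": 0.011,"dy": 0.024,"dz": 0,"wx": 0,"wy": 0,"wz": 0}
  ]
}}

```text
time_s: 7.75
eef_pos: [549.5, 72.6, 53.9]
tool_rot: [-1.507, 0.524, -0.525]
ft_force: [0.2, -0.1, 1.0]
grip_width: 0.0
```

```bash
python3 - <<'E'
from h import *
look2(7)
E
```

```text
t 7.75 case-frame tcp [-44.8   0.6  53.9] F case [0.23 0.11 0.99] w 0.0
crease [-22.2   1.5  56.3]
tongue_edge [38.  -7.4 31.7]
lip [30.9 -2.  38. ]
```

View pics/both7.png

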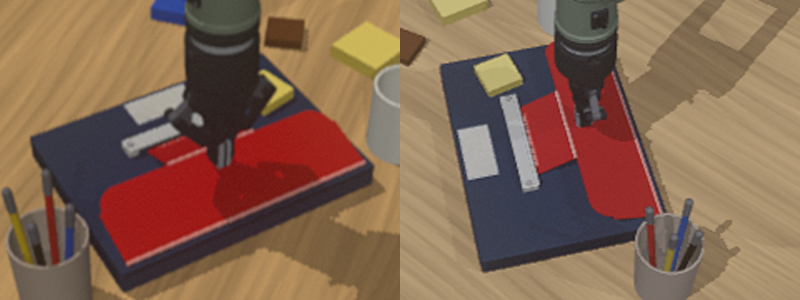

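Emit:
{"api": "apply_moves", "payload": {
  "plan": [
    {"hand": 0,"dx": 0.001,"dy": 0.005,"dz": 0,"wx": 0,"wy": 0,"wz": 0},
    {"hand": 0,"dx": 0.003,"dy": 0.009,"dz": 0,"wx": 0,"wy": 0,"wz": 0},
    {"hand": 0,"dx": 0.005,"dy": 0.012,"dz": 0,"wx": 0,"wy": 0,"wz": 0},
    {"hand": 0,"dx": 0.007,"dy": 0.015,"dz": 0,"wx": 0,"wy": 0,"wz": 0},
    {"hand": 0,"dx": 0.008,"dy": 0.017,"dz": 0,"wx": 0,"wy": 0,"wz": 0},
    {"hand": 0,"dx": 0.008,"dy": 0.018,"dz": 0,"wx": 0,"wy": 0,"wz": 0}
  ]
}}

```text
time_s: 8.75
eef_pos: [555.4, 67.8, 36.1]
tool_rot: [-1.507, 0.524, -0.524]
ft_force: [-2.2, 1.6, 3.8]
grip_width: 0.2
```

```bash
python3 - <<'E'
from h import *
look2(8)
E
```

```text
t 8.75 case-frame tcp [-37.1   0.5  36.1] F case [-2.73 -0.1   3.82] w 0.2
crease [-20.8   2.4  32.1]
tongue_edge [44.7 -7.2 31.7]
lip [21.6  5.3 49.5]
```

View pics/both8.png

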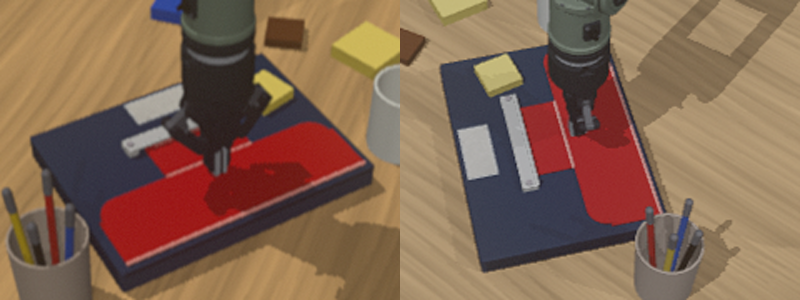

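Emit:
{"api": "apply_moves", "payload": {
  "plan": [
    {"hand": 0,"dx": 0.001,"dy": 0.002,"dz": 0,"wx": 0,"wy": 0,"wz": 0},
    {"hand": 0,"dx": 0.002,"dy": 0.003,"dz": 0,"wx": 0,"wy": 0,"wz": 0},
    {"hand": 0,"dx": 0.002,"dy": 0.003,"dz": 0,"wx": 0,"wy": 0,"wz": 0},
    {"hand": 0,"dx": 0.002,"dy": 0.003,"dz": 0,"wx": 0,"wy": 0,"wz": 0}
  ]
}}

```text
time_s: 9.55
eef_pos: [555.8, 67.7, 35.5]
tool_rot: [-1.505, 0.526, -0.523]
ft_force: [-8.5, 3.7, 18.1]
grip_width: -0.1
```

```bash
python3 - <<'E'
from h import *
st()
E
```

```text
t 9.55 case-frame tcp [-36.7   0.6  35.5] F case [-9.01 -2.35 18.09] w -0.1
```

Emit:
{"api": "apply_moves", "payload": {
  "plan": [
    {"hand": 0,"dx": -0.003,"dy": -0.003,"dz": 0,"wx": 0,"wy": 0,"wz": 0},
    {"hand": 0,"dx": -0.004,"dy": -0.015,"dz": 0,"wx": 0,"wy": 0,"wz": 0},
    {"hand": 0,"dx": -0.004,"dy": -0.05,"dz": 0,"wx": 0,"wy": 0,"wz": 0},
    {"hand": 0,"dx": -0.03,"dy": -0.095,"dz": 0,"wx": 0,"wy": 0,"wz": 0},
    {"hand": 0,"dx": -0.07,"dy": -0.12,"dz": 0,"wx": 0,"wy": 0,"wz": 0},
    {"hand": 0,"dx": -0.11,"dy": -0.14,"dz": 0,"wx": 0,"wy": 0,"wz": 0},
    {"hand": 0,"dx": -0.12,"dy": -0.15,"dz": 0,"wx": 0,"wy": 0,"wz": 0},
    {"hand": 0,"dx": -0.12,"dy": -0.15,"dz": 0,"wx": 0,"wy": 0,"wz": 0}
  ]
}}

```text
time_s: 10.35
eef_pos: [462.9, 142.0, 185.2]
tool_rot: [-1.505, 0.52, -0.525]
ft_force: [0.9, 0.4, -0.3]
grip_width: -0.3
```

```bash
python3 - <<'E'
from h import *
look2(9); snap('wrist','wrist9')
for q in ['case','note_pad','mug','pen_pot']:
  for c in ['scene','side']:
    for r in finder.place_of(c,q)[:2]: print(q,c,np.round(r['at'],1),round(r['confidence'],2))
a=cv2.imread('pics/scene9.png')[180:360,220:400];b=cv2.imread('pics/side9.png')[170:320,210:400]
cv2.imwrite('pics/z9.png',np.hstack([cv2.resize(x,(400,400),interpolation=2) for x in(b,a)]))
E
```

```text
t 10.35 case-frame tcp [-155.7    1.7  185.2] F case [ 0.42  0.87 -0.35] w -0.3
crease [-22.3  -0.5  36.8]
tongue_edge [51.4 -7.6 32.7]
lip [25.6 -1.2 37.8]
case side [318.5 253.1] 0.59
note_pad scene [282.1 229.8] 0.85
note_pad scene [255.5 184.5] 0.67
note_pad side [421.  183.3] 0.95
note_pad side [308.1 154.5] 0.67
mug scene [316.  190.5] 0.83
mug scene [298.1 262.4] 0.38
mug side [437.3 238.4] 0.82
mug side [309.1 222.4] 0.59
pen_pot scene [377.3 347. ] 0.58
pen_pot side [234.6 333.2] 0.7
```

View pics/z9.png

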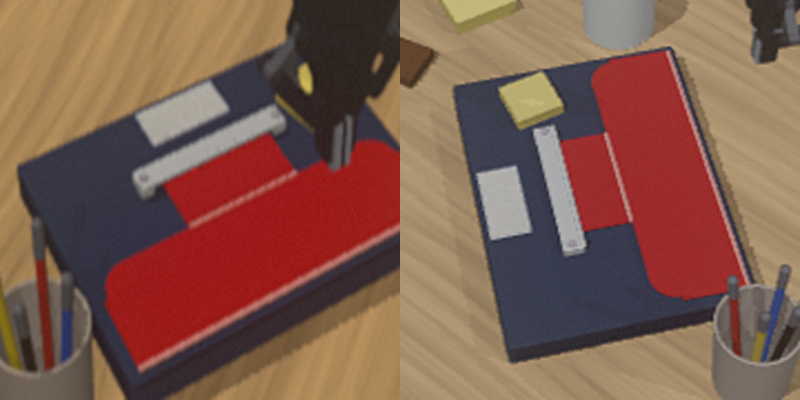

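View pics/wrist9.png

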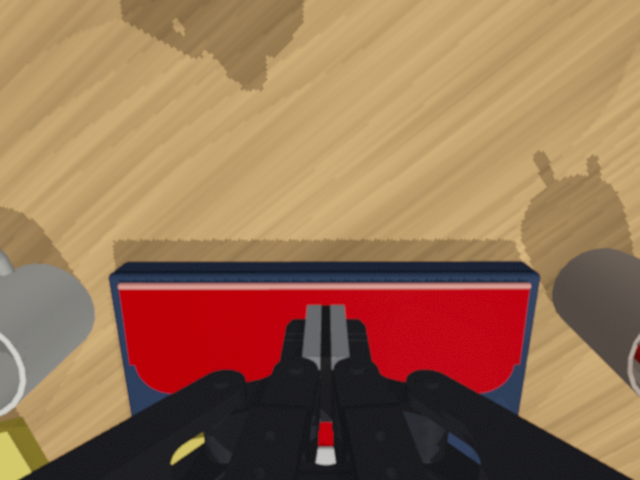

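Emit:
{"api": "apply_moves", "payload": {
  "plan": [
    {"hand": 0,"dx": -0.02,"dy": -0.02,"dz": 0,"wx": 0,"wy": 0,"wz": 0},
    {"hand": 0,"dx": -0.04,"dy": -0.04,"dz": 0,"wx": 0,"wy": 0,"wz": 0},
    {"hand": 0,"dx": -0.04,"dy": -0.04,"dz": 0,"wx": 0,"wy": 0,"wz": 0},
    {"hand": 0,"dx": -0.04,"dy": -0.04,"dz": 0,"wx": 0,"wy": 0,"wz": 0},
    {"hand": 0,"dx": -0.04,"dy": -0.04,"dz": 0,"wx": 0,"wy": 0,"wz": 0},
    {"hand": 0,"dx": -0.04,"dy": -0.04,"dz": 0,"wx": 0,"wy": 0,"wz": 0}
  ]
}}

```text
time_s: 11.8
eef_pos: [431.4, 165.5, 222.3]
tool_rot: [-1.508, 0.526, -0.524]
ft_force: [0.1, -0.2, -0.8]
grip_width: 0.3
```

```bash
python3 - <<'E'
from h import *
look2(10)
a=cv2.imread('pics/scene10.png');b=cv2.imread('pics/scene9.png')
print(cv2.absdiff(a,b)[200:340,240:345].max(), cv2.absdiff(a,b)[200:340,240:345].mean())
cv2.imwrite('pics/z10.png',np.hstack([cv2.resize(x,(400,400),interpolation=2) for x in(cv2.imread('pics/side10.png')[170:320,210:400],a[180:360,220:400])]))
E
```

```text
t 11.8 case-frame tcp [-195.     0.7  222.3] F case [ 0.22 -0.15 -0.83] w 0.3
crease [-27.   -0.2  38.7]
tongue_edge [43.5 -3.5 36.1]
lip [21.2  2.4 44.6]
15 1.759092970521542
```

View pics/z10.png

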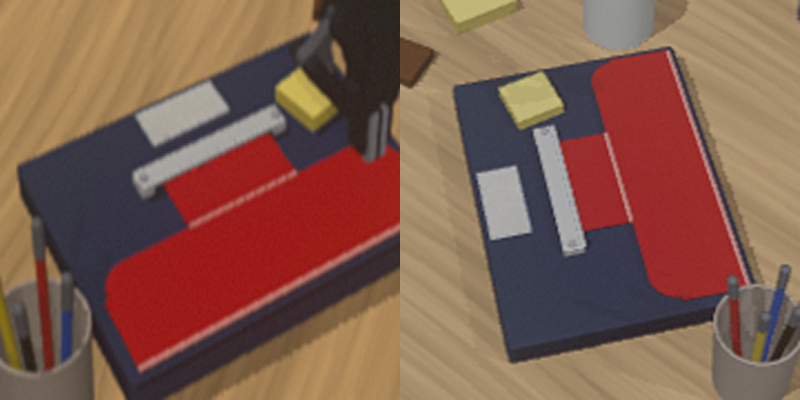

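```bash
python3 -c "
from h import *
print(bot.hand_in())"
```

```text
the job is handed in; nothing more can be done
None
```

The case is shut: the red flap lies flat and the tongue's edge is under the grey lip. I handed it in at about 12 s of the 45 s allowed.

**What I did:** With the fingers shut and pointing down, I bent the tongue inwards to about 1.25 rad, pushing near its edge. I then folded the flap down just short of the crease. The tongue's edge met the case short of the lip and slid under as the flap went flat. I finished with a press of about 18 N, then withdrew the arm.

**What the last checks showed:**
- **Flap and tongue:** The tongue runs flat under the lip with its edge hidden. The crease sits at about 37–39 mm in the case frame, against 34.5 mm for the hinge line, so the flap is flat to within measuring error.
- **Stays shut:** The case area looked the same in two pictures about 1.5 s apart after I let go, apart from image noise.
- **Other things:** The mug, pen pot and note pad were found within about 3 pixels of where they started, and the case showed no visible shift.
- **Robot clear:** The arm touches nothing, with forces back to noise.

**What disagreed:** The network's position for the hidden tongue edge varied between x = 38 and 51 mm (38 expected), and the lip estimates scattered by up to 10 mm. I relied on the pictures and on the firm contact when pressing. I did not measure the final tongue angle directly.

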